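# Twist-lock the missing divider into a pan-lid rack

## Robot

A 6-joint arm with a two-finger parallel gripper is mounted at the origin on a cart in front of the work surface, level with it; the furniture and walls round the work are solid. World frame = base frame: x ahead of the robot, y to its left, z up, the work surface at z = 0. Lengths are in m, angles in rad, forces in N, time in s.
With the tool pointing down it reaches from about 0.35 to 0.775 m from the base axis. Payload 7.3 kg.
Tool frame: the origin (TCP) lies on the centre line of the jaws, within the pads' length; the fingertips stand 17 mm ahead of it and the grasp point (between the pads) lies 2 mm behind it (robot.tip_extent is the distance from the TCP to the fingertips, in m); z points along the fingers, y is the line along which they close (so a half turn about z gives the same grasp; the last joint's range is limited). The gripper opens to 92 mm and grips with 3 to 60 N. Pads are 19 mm wide; open, the fingers measure 130 mm over their backs; the gripper's body (75 mm by 190 mm) begins 47 mm behind the grasp point.
Start: joints at [1.028, 0.342, 1.524, -0, 1.275, -0.146], TCP at [0.203, 0.484, 0.244] pointing down, gripper open.
Joint ranges: [-2.53, 2.53], [-0.77, 2.02], [0.04, 2.7], [-1, 4.14], [0.28, 2.66], [-3.11, 3.11]. Speed limits (rad/s): [2.57, 2.57, 3.14, 3.14, 3.14, 3.14].

## Interface

Orientations are given as [roll, pitch, yaw] about the fixed x, y, z axes, in that order (R = Rz(yaw) Ry(pitch) Rx(roll)).
In Python, from cell import robot gives the robot as it stands.
- The arm moves only by the tool step_arm, never from a script. Its argument "motion" is a list of rows, each a list of 2 entries, a list of its own where there are three numbers: the shift along the tool's x, y, z in units of 60 mm (1.0 is 60 mm), then the turn about the tool's z in rad. In form: [[[x, y, z], spin], ...]. A call has 1 to 10 rows; each row is the pose to reach, as a shift and turn from the pose commanded when the call began, along the tool's axes at that moment; what a row does not reach only later rows make up. A row lasts 1/8 s, in which the tool goes at most 62.5 mm and 10.7 degrees, less where a joint would pass 70% of its speed; a pose out of reach is approached as far as the arm can. A call with a gripper value outside its range is refused whole. "hand" is the closure in counts, from 0 (fully open) to 255 (shut), set as the call begins (left out, the last holds). The fingers move at their own pace and stop on an object; "squeeze" is the grip in N (left out, the last holds). Time passes only in rows, so rows that repeat a pose let the fingers close. It gives the time, the measured TCP pose, the force, the opening and the grip force at its end, in the units of the state.
- robot.observe(): the state, without advancing time (a new reading comes with each control period).
- robot.read_camera(name): name is "scene" or "top" or "wrist"; returns a dict with "pixels" (400x640x3 uint8, red, green, blue), "intrinsics" (3x3 intrinsics, pixels), "k1" (the pictures are not rectified: a ray, as slopes to the right and down, at radius r is drawn at 1 + k1 r^2 times it, then the intrinsics apply), "xyz" and "rotation" of the camera in the world; the wrist camera has in their place "T_tool_cam" (4x4, takes a point from camera to tool coordinates, whose origin is the TCP and whose axes are the flange's). Camera axes: x right, y up, looking along -z (the intrinsics and any distortion apply to the point x, -y, -z); pixel columns grow to the right and rows downward; lengths in m; the calibration is good to about 2 mm. A picture is of the moment at which its call begins: read the wrist's pose just before it. There is no depth.
- robot.hand_in(): hands the job in; it is judged then, once.
The state is a dict: "time": time; "qpos": joint angles; "qvel": joint speeds; "joint_efforts": joint torques, N m; "tool_pos": TCP position; "tool_rot": TCP orientation; "contact_force": force on the tool from outside, world axes, zero at the start; "torque": the same for the moment, N m; "opening": finger opening in m; "grip_force": force on a finger pad.
Only numpy, scipy, OpenCV 4.12 (cv2) and the standard library are available. Lean on these libraries where they do the work, as an engineer would, in place of code of your own. Each camera call takes 0.05 s, during which the arm holds its last target. There are 200 camera calls.

## Task

The pan-lid rack has one empty socket. Find the wide divider with the T-shaped foot among the things in the caddy, lower its foot lengthwise through the slot of the empty socket until its collar rests on the plate, then turn it a quarter turn clockwise (seen from above) to its stop, so that it is locked and stands crosswise like the other two, and let go. Keep everything else in the caddy upright and in its place, and leave the jar, spoon and cup beside the work alone.

Things in the scene. Friction and masses are not known exactly. Their poses are not given: they have to be found in the camera images.
- divider: Wide divider standing on its foot in the caddy, 0.12 kg. Origin: centre of the foot's underside, z up. Upward from it: steel T-head 0-10 mm, 14 mm thick (x), 42 mm long (y), round ends; shank, diameter 15 mm, to 23 mm; round collar, diameter 36 mm, 23-29 mm; black flat-topped fin 29-89 mm, 12 mm thick (x), 60 mm wide (y). Same shape after a half turn.
- collar (a point): Centre of the underside of the loose divider's collar, 23 mm above the divider's origin; this face rests on the socket's plate when the divider is fully in.
- free_socket: Empty socket: fixed grey block 88 x 88 x 32 mm in the rack, no divider on it. Origin: centre of its underside, 6 mm above the worktop; x across the rack, y along the row (sockets every 90 mm). Its 10 mm top plate has a through slot, 18 mm wide (x), 46 mm long (y), top edges bevelled 2 mm; below it a round hollow, radius 24 mm, where the T-head can turn.
- slot (a point): Centre of the slot at the top of the empty socket's plate, 38 mm above the worktop. Stops in the hollow let the inserted head turn only clockwise seen from above, a quarter turn (divider's y from the socket's y to its x), about 10 degrees of play at each end. Steel and nylon slide easily: a light push on an end of the fin, best near mid height or below, turns it; it stays where left.
- filled_socket_1: One of the two other sockets, same block and frame as the empty one, with a divider like the loose one already locked in it (fixed): its fin lies along the socket's x, crosswise to the row, 60 mm wide, 12 mm thick, its top 98 mm above the socket's origin.
- filled_socket_2: The other filled socket, same as filled_socket_1. Empty and filled sockets stand in any order in the row.
- rack: Rack foot of pale wood, 104 x 284 mm, rim 22 mm high, fixed on the worktop; x across, y along the row. Origin: centre of its underside.
- caddy: Open caddy of pale wood, fixed on the worktop, 180 (x) x 220 (y) x 48 mm high, walls and floor 6 mm thick. Origin: centre of its underside. Four things stand on its floor in any order, about 85 mm (x) and 105 mm (y) apart.
- round_foot_divider: A look-alike that does not fit, standing in the caddy: black fin 12 mm thick (x) and only 40 mm wide (y) with an arched top, 82 mm high in all, with a round foot 36 mm in diameter. Origin: centre of its underside.
- salt_shaker: Salt shaker, 44 mm in diameter, 90 mm high, standing in the caddy. Origin: centre of its underside.
- tin: Food tin, 57 mm in diameter, 72 mm high, standing in the caddy. Origin: centre of its underside.
- honey_jar: Honey jar, 64 mm in diameter, 96 mm high, on the worktop behind the work. Origin: centre of its underside.
- teaspoon: Steel teaspoon, 130 x 27 x 11 mm, lying between caddy and rack. Origin: centre of its underside.
- espresso_cup: White espresso cup, 62 x 90 x 55 mm, on the worktop behind the work. Origin: centre of its underside.
Not all that is in view belongs to the job. Leave any green, red or yellow look-alike of the divider alone.

How it is judged:
On the way:
1. the T-foot is through the slot lengthwise, the collar on the plate (horizontal distance between collar and slot below 0.006 m and z of collar in the frame of free_socket between 0.029 and 0.036 m and angle between the y axis of divider and the y axis of free_socket, either way round below 0.3 rad), for 0.1 s.
At the end, for the whole second after the job is handed in: The wide divider is in the empty socket, collar on the plate (4 mm in height, 6 mm sideways), upright within 0.1 rad, crosswise within 15 degrees, at rest; the other caddy things upright (0.2 rad), and they, jar, spoon and cup within 30 mm of their starts (horizontal distance between collar and slot below 0.006 m and z of collar in the frame of free_socket between 0.029 and 0.036 m and angle between the y axis of divider and the x axis of free_socket, either way round below 0.26 rad and angle between divider's own z axis and vertical below 0.1 rad and linear speed of divider below 0.02 m/s and angular speed of divider below 0.1 rad/s and angle between each of salt_shaker, tin, round_foot_divider's own z axis and vertical below 0.2 rad and distance of each of salt_shaker, tin, round_foot_divider, honey_jar, teaspoon, espresso_cup from where it was at the start of the episode below 0.03 m); the robot touches nothing.
It fails at once if something else in the caddy, or the jar, is knocked over (angle between any of salt_shaker, tin, round_foot_divider, honey_jar's own z axis and vertical above 0.6 rad).
It fails at once if jar, spoon or cup is moved away (30 mm) (distance of any of honey_jar, teaspoon, espresso_cup from where it was at the start of the episode above 0.03 m).
It also fails if it takes over 59 s, if anything falls off the work surface, if the arm or the gripper's body presses on something with over 40 N, if the wrist force passes 120 N, or if a joint passes its speed limit or range.

## Working session

There is one attempt and no reset: what is moved stays moved. The work goes in short steps, Python scripts to look and compute and a tool call to move; the robot and the scene stay as the last step left them, time stands still between calls to the robot, and variables do not carry over. Pictures are saved under pics/ and viewed, at most 10 in all, crops included, and the job is handed in when it is done.

Besides the shell and the picture viewer there is one more tool, called after "Call:" as name([rows], argument=value, ...), one row to a line, values as JSON. step_arm: Moves the arm, as the interface text tells. Its arguments: {"type":"object","properties":{"motion":{"type":"array"},"hand":{"type":"number"},"squeeze":{"type":"number"}},"required":["motion"]}

```bash
ls; mkdir -p pics; cat > h.py <<'E'
import numpy as np, cv2
from cell import robot
from scipy.spatial.transform import Rotation as Ro
def snap(n,f):
    s=robot.observe(); c=robot.read_camera(n)
    if 'T_tool_cam' in c:
        T=np.eye(4); T[:3,:3]=Ro.from_euler('xyz',s['tool_rot']).as_matrix(); T[:3,3]=s['tool_pos']
        T=T@c['T_tool_cam']; c['xyz']=T[:3,3]; c['rotation']=T[:3,:3]
    cv2.imwrite(f'pics/{f}.png',c['pixels'][:,:,::-1]); np.save(f'pics/{f}.npy',{k:c[k] for k in('intrinsics','k1','xyz','rotation')},allow_pickle=True); return c
def load(f): return np.load(f'pics/{f}.npy',allow_pickle=True).item()
def P(c,uv,z):
    K=np.array(c['intrinsics']); d=np.array([c['k1'],0,0,0],float)
    p=cv2.undistortPoints(np.array([[uv]],float),K,d)[0,0]
    r=np.array(c['rotation'])@np.array([p[0],-p[1],-1]); o=np.array(c['xyz']); return o+r*(z-o[2])/r[2]
def proj(c,X):
    q=np.array(c['rotation']).T@(np.array(X)-np.array(c['xyz'])); q=np.array([q[0],-q[1],-q[2]])
    return cv2.projectPoints(q.reshape(1,1,3),np.zeros(3),np.zeros(3),np.array(c['intrinsics']),np.array([c['k1'],0,0,0],float))[0].ravel()
E
python3 - <<'E'
from h import *
for n in('scene','top'):
    c=snap(n,n); print(n,c['xyz'],c['k1'],c['rotation'],c['intrinsics'])
print(robot.observe())
E
```

```text
pics
scene [-0.22254519 -0.6812373   0.7915335 ] -0.03674609773389046 [ 0.90627266  0.01935949 -0.93521152] [[405.35472778   0.         319.01703717]
 [  0.         405.35472778 196.32073492]
 [  0.           0.           1.        ]]
top [-0.19419599 -0.4041378   1.4887412 ] -0.0035306332154028354 [ 0.49787225  0.01280112 -1.20873115] [[519.17491582   0.         314.17028508]
 [  0.         519.17491582 202.29459648]
 [  0.           0.           1.        ]]
{'time': 0.1, 'qpos': array([ 1.02803014e+00,  3.42646634e-01,  1.52491081e+00,  1.28825972e-05,
        1.27539591e+00, -1.46016511e-01]), 'qvel': array([ 1.69344936e-03, -1.87173789e-03, -2.99726761e-03,  5.25175016e-05,
       -1.76121541e-04, -9.88210008e-05]), 'joint_efforts': array([ 7.60205112e-04, -4.32005632e+01, -2.44692260e+01,  7.18242559e-02,
        5.25987719e-02, -7.71590885e-05]), 'tool_pos': array([0.2026816 , 0.48393682, 0.2431215 ]), 'tool_rot': array([-3.14024823e+00, -2.10166635e-04,  2.74483908e+00]), 'contact_force': array([-0.14234131, -0.20574199, -0.17181932]), 'torque': array([-0.02549757,  0.03515858, -0.00177946]), 'grip_force': 0.0, 'opening': 0.09195084768344979}
```

```bash
sed -i "s/    cv2.imwrite/    else: c['rotation']=Ro.from_euler('xyz',c['rotation']).as_matrix()\n    cv2.imwrite/" h.py
python3 - <<'E'
from h import *
for f in('scene','top'):
    c=load(f); c['rotation']=Ro.from_euler('xyz',c['rotation']).as_matrix(); np.save(f'pics/{f}.npy',c,allow_pickle=True)
    print(proj(c,[.5,0,0]))
E
```

```text
[285.73797135 201.71222383]
[279.4171286  207.08083306]
```

View pics/top.png

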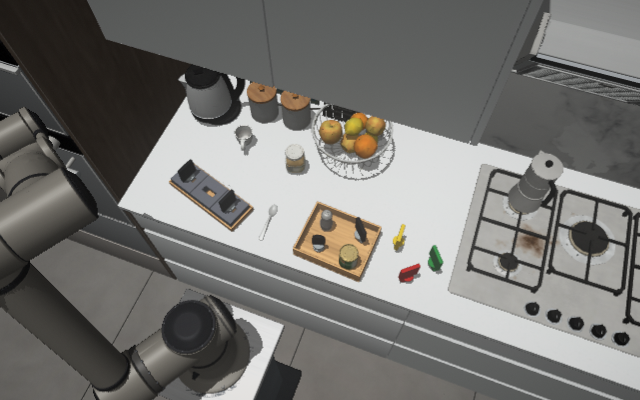

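View pics/scene.png

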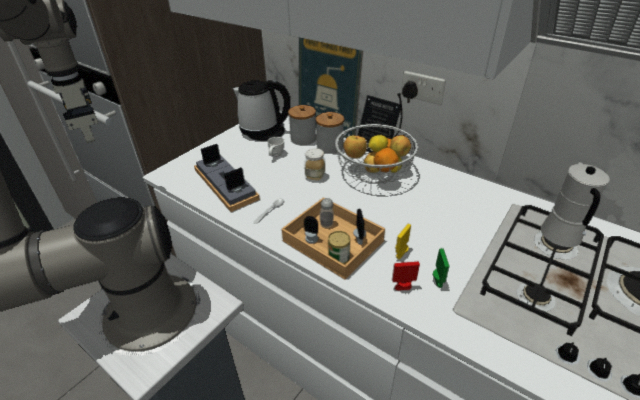

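Candidates in the top view: the black fin at (361,229), the small arched black fin at (319,240), yellow (400,236), red (409,272), green (435,258), and the locked fins at (188,170) and (229,201). I choose (361,229), which is wide and black. The empty socket is the middle one, at (210,191). Next is one close crop to check this choice.

```bash
python3 - <<'E'
from h import *
t=cv2.imread('pics/top.png'); s=cv2.imread('pics/scene.png')
a=cv2.resize(t[195:285,290:390],(800,720)[0:2] and (640,576),interpolation=cv2.INTER_CUBIC)
b=cv2.resize(t[150:235,160:260],(640,544),interpolation=cv2.INTER_CUBIC)
cv2.imwrite('pics/c1.png',cv2.resize(t[195:285,290:390],(660,594),interpolation=cv2.INTER_CUBIC))
cv2.imwrite('pics/c2.png',cv2.resize(t[150:235,160:260],(700,595),interpolation=cv2.INTER_CUBIC))
E
```

```text
(no output)
```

View pics/c1.png

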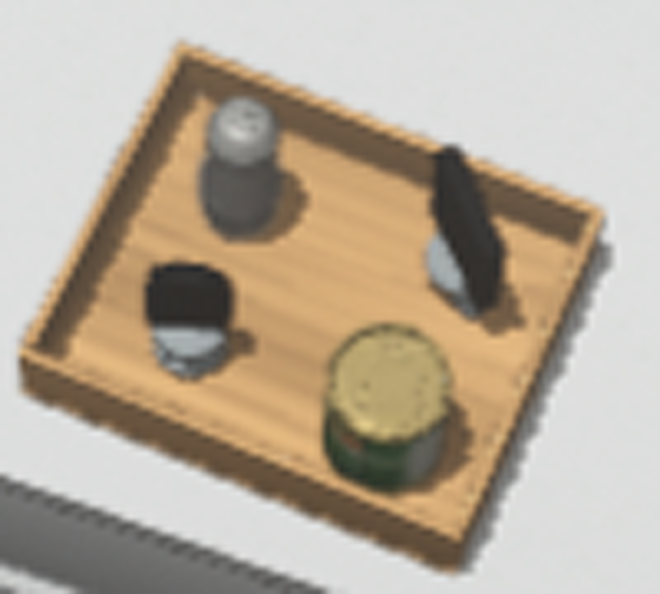

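View pics/c2.png

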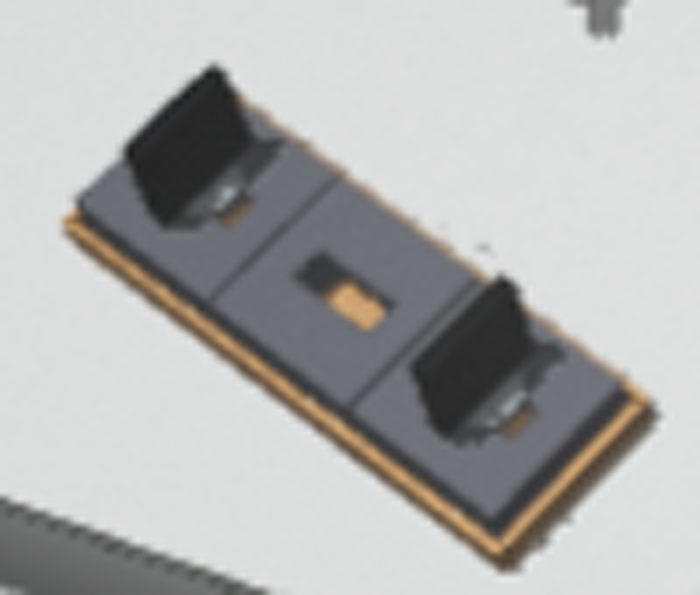

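The chosen fin (c1 ≈ (468,230)) is the wide, flat-topped one with collar. The arched one at (190,300) is the narrow look-alike. The empty socket's slot is centred at c2 (345,291).

```bash
python3 - <<'E'
from h import *
c=load('top'); A=lambda u,v:(290+u/6.6-.4,195+v/6.6-.4); B=lambda u,v:(160+u/7-.4,150+v/7-.4)
for n,uv,z in [('topA',A(450,150),.095),('topB',A(497,240),.095),('cad1',A(182,45),.048),('cad2',A(603,212),.048),('cad3',A(22,352),.048),('cad4',A(462,545),.048),('salt',A(243,115),.096),('tin',A(392,370),.078),('arch',A(190,275),.085),
 ('slot',B(345,291),.038),('s1',B(315,250),.038),('s2',B(397,305),.038),('s3',B(375,332),.038),('s4',B(293,275),.038),('jL',B(340,180),.038),('jLl',B(212,298),.038),('jR',B(475,285),.038),('jRl',B(350,408),.038)]:
    print(n,P(c,uv,z).round(4))
s=robot.observe(); w=robot.read_camera('wrist'); print(w['T_tool_cam'],w['intrinsics'])
E
```

```text
topA [ 0.5055 -0.2602  0.095 ]
topB [ 0.4698 -0.2943  0.095 ]
cad1 [ 0.5379 -0.1173  0.048 ]
cad2 [ 0.5231 -0.3323  0.048 ]
cad3 [ 0.3629 -0.1049  0.048 ]
cad4 [ 0.3447 -0.3225  0.048 ]
salt [ 0.4891 -0.1659  0.096 ]
tin [ 0.4007 -0.269   0.078 ]
arch [ 0.4099 -0.1695  0.085 ]
slot [0.4567 0.2258 0.038 ]
s1 [0.4716 0.2486 0.038 ]
s2 [0.4584 0.1999 0.038 ]
s3 [0.442  0.2032 0.038 ]
s4 [0.456  0.2522 0.038 ]
jL [0.51   0.2547 0.038 ]
jLl [0.432  0.2818 0.038 ]
jR [0.4805 0.1707 0.038 ]
jRl [0.4025 0.1964 0.038 ]
[[ 2.97766032e-04  9.63691258e-01  2.67018860e-01  7.22735694e-02]
 [ 9.99999278e-01  2.38687417e-05 -1.20129310e-03  1.84173483e-04]
 [-1.16404907e-03  2.67019025e-01 -9.63690555e-01 -1.41028973e-01]
 [ 0.00000000e+00  0.00000000e+00  0.00000000e+00  1.00000000e+00]] [[356.50854154   0.         318.19551298]
 [  0.         356.50854154 206.26741117]
 [  0.           0.           1.        ]]
```

Call:
step_arm([
  [[-0.5,-0.2,0],0.18],
  [[-1.2,-0.5,0],0.36],
  [[-2.0,-0.85,0],0.54],
  [[-2.8,-1.2,0],0.72],
  [[-3.6,-1.5,0],0.9],
  [[-4.4,-1.85,0],1.08],
  [[-5.0,-2.1,0],1.26],
  [[-5.4,-2.25,0],1.4],
  [[-5.57,-2.33,0],1.489],
  [[-5.57,-2.33,0],1.489],
])

```text
time: 1.4
tool_pos: [0.4574, 0.2255, 0.2434]
tool_rot: [-3.141, 0.0, 1.255]
contact_force: [-0.4, 0.1, 0.1]
opening: 0.0922
grip_force: 0.0
```

```bash
python3 - <<'E'
from h import *
snap('wrist','w0')
c=snap('wrist','w1'); s=robot.observe(); print(s['tool_pos'],s['tool_rot'],s['qpos'],s['qvel'].max())
E
```

```text
[0.45670117 0.22633715 0.2435382 ] [-3.14099075e+00  1.09171966e-04  1.25766555e+00] [3.09501645e-01 3.14497717e-01 1.56505782e+00 2.75302112e-04
 1.26258975e+00 6.22548873e-01] 0.011873251938387773
```

View pics/w1.png

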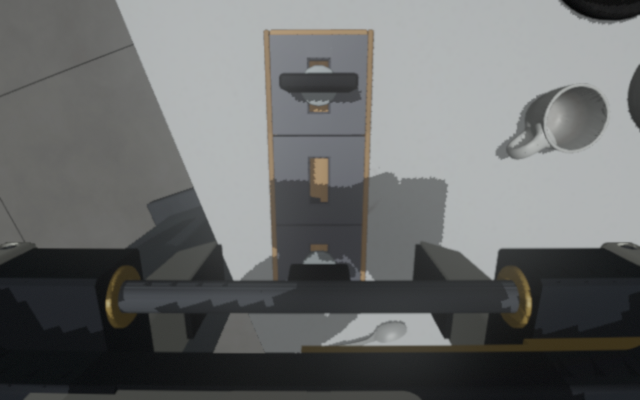

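The wrist view shows the empty socket's slot centred near (319,179), with joint lines at rows ~135 and ~225. I'll refine this with edge profiles.

```bash
python3 - <<'E'
from h import *
im=cv2.imread('pics/w1.png').astype(float); g=im.sum(2)/3; c=load('w1')
print('cols@165-195',g[165:195,300:340].mean(0).round(0).astype(int))
print('cols@160',g[158:166,300:340].mean(0).round(0).astype(int))
print('rows',list(zip(range(145,212),g[145:212,313:326].mean(1).round(0).astype(int))))
# block joint lines at several columns
for u in (280,290,345,355):
    a=g[130:141,u-3:u+4].mean(1); b=g[219:231,u-3:u+4].mean(1); print(u,130+a.argmin(),219+b.argmin(),a.round(),b.round())
for v in (100,145,200,215): print(v,'R',[int(x) for x in g[v-2:v+3,358:378].mean(0)],'L',[int(x) for x in g[v-2:v+3,262:280].mean(0)])
E
```

```text
cols@165-195 [ 94  94  93  93  92  93  92  88  80  79  82  87  88  93 104 114 119 121
 121 121 120 119 119 120 119 117 115 106  91  87  93  98  99  99  98  98
  98  98  99  99]
cols@160 [117 117 117 117 117 116 114 106  90  85  85  88  89  95 112 129 136 137
 137 137 137 137 138 137 135 134 130 120 102  98 106 112 114 114 113 113
 113 113 113 113]
rows [(145, np.int64(117)), (146, np.int64(116)), (147, np.int64(117)), (148, np.int64(116)), (149, np.int64(116)), (150, np.int64(116)), (151, np.int64(116)), (152, np.int64(116)), (153, np.int64(116)), (154, np.int64(115)), (155, np.int64(112)), (156, np.int64(103)), (157, np.int64(96)), (158, np.int64(111)), (159, np.int64(130)), (160, np.int64(134)), (161, np.int64(133)), (162, np.int64(134)), (163, np.int64(136)), (164, np.int64(135)), (165, np.int64(134)), (166, np.int64(133)), (167, np.int64(132)), (168, np.int64(135)), (169, np.int64(136)), (170, np.int64(134)), (171, np.int64(134)), (172, np.int64(133)), (173, np.int64(133)), (174, np.int64(136)), (175, np.int64(136)), (176, np.int64(134)), (177, np.int64(132)), (178, np.int64(130)
[... 1238 characters left out ...]
 124, 123, 133, 157, 174, 178, 178, 178, 178] L [178, 178, 176, 166, 136, 125, 126, 126, 120, 116, 124, 127, 127, 127, 127, 127, 126, 127]
145 R [114, 114, 114, 114, 114, 114, 113, 117, 126, 129, 127, 128, 149, 172, 178, 178, 178, 178, 178, 177] L [179, 179, 179, 179, 174, 160, 137, 132, 133, 129, 120, 115, 121, 123, 123, 123, 123, 122]
200 R [65, 65, 66, 66, 68, 73, 77, 80, 80, 83, 93, 105, 108, 109, 109, 108, 108, 108, 107, 107] L [179, 179, 179, 179, 178, 178, 175, 159, 120, 93, 88, 87, 83, 77, 76, 75, 75, 75]
215 R [63, 64, 63, 64, 68, 75, 78, 79, 81, 89, 101, 106, 107, 108, 108, 108, 108, 108, 108, 108] L [178, 178, 178, 178, 178, 178, 176, 166, 138, 101, 88, 87, 85, 81, 75, 74, 73, 74]
```

```bash
python3 - <<'E'
from h import *
c=load('w1')
for n,uv in [('up280',(280,135.3)),('up355',(355,135.0)),('dn280',(280,224.7)),('dn355',(355,224.4)),('slotL',(307.4,179)),('slotR',(329.5,179)),('slotT',(318.5,155.7)),('slotB',(318.5,203.7)),('wL100',(266,100)),('wL215',(270.2,215)),('wR100',(371.8,100)),('wR215',(367.3,215))]:
    print(n,P(c,uv,.022 if n[0]=='w' else .038).round(4))
s=lambda a,b:P(c,a,.038)-P(c,b,.038)
for d in(s((280,135.2),(280,224.7)),s((355,135.2),(355,224.4)),s((355,135.2),(280,135.3))): print(np.linalg.norm(d),np.degrees(np.arctan2(d[1],d[0])))
E
```

```text
up280 [0.4361 0.2821 0.038 ]
up355 [0.5045 0.2602 0.038 ]
dn280 [0.406  0.1972 0.038 ]
dn355 [0.479  0.1739 0.038 ]
slotL [0.4476 0.2337 0.038 ]
slotR [0.4684 0.2269 0.038 ]
slotT [0.4652 0.2521 0.038 ]
slotB [0.4503 0.2063 0.038 ]
wL100 [0.4325 0.3178 0.022 ]
wL215 [0.3963 0.2062 0.022 ]
wR100 [0.5308 0.2859 0.022 ]
wR215 [0.4945 0.1744 0.022 ]
0.09013007338536323 70.42571343945322
0.08979414302757702 73.58665256479644
0.07175527041277101 -17.888512612747625
```

Call:
step_arm([
  [[-1,-0.02,0],0.05],
  [[-2,-0.05,0],0.1],
  [[-3,-0.08,0],0.15],
  [[-4,-0.1,0],0.2],
  [[-5,-0.12,0],0.25],
  [[-6,-0.15,0],0.3],
  [[-7,-0.17,0],0.38],
  [[-7.5,-0.18,0],0.45],
  [[-7.8,-0.18,0],0.48],
  [[-7.8,-0.18,0],0.48],
])

```text
time: 2.75
tool_pos: [0.3017, -0.2157, 0.2437]
tool_rot: [-3.142, -0.0, 0.776]
contact_force: [0.1, -0.2, -0.4]
opening: 0.0918
grip_force: 0.0
```

Call:
step_arm([
  [[0.3,0.8,0],0],
  [[0.7,1.6,0],0],
  [[0.9,2.3,0],0],
  [[1.1,2.8,0],0],
  [[1.1,2.9,0],0],
  [[1.1,2.9,0],0],
])

```text
time: 3.5
tool_pos: [0.4706, -0.2922, 0.2434]
tool_rot: [-3.14, 0.0, 0.778]
contact_force: [0.3, 0.3, -0.0]
opening: 0.0921
grip_force: 0.0
```

```bash
python3 - <<'E'
from h import *
snap('wrist','w0')
c=snap('wrist','w2'); s=robot.observe(); print(s['tool_pos'],s['tool_rot'],s['qpos'],s['qvel'].max())
i=cv2.imread('pics/w2.png'); 
E
```

```text
[ 0.47006875 -0.292495    0.2438733 ] [-3.14093088e+00 -3.84384244e-05  7.76607750e-01] [-6.95105613e-01  3.94875222e-01  1.44344483e+00  1.07519485e-04
  1.30392733e+00  9.90545637e-02] 0.0007408184389359334
```

View pics/w2.png

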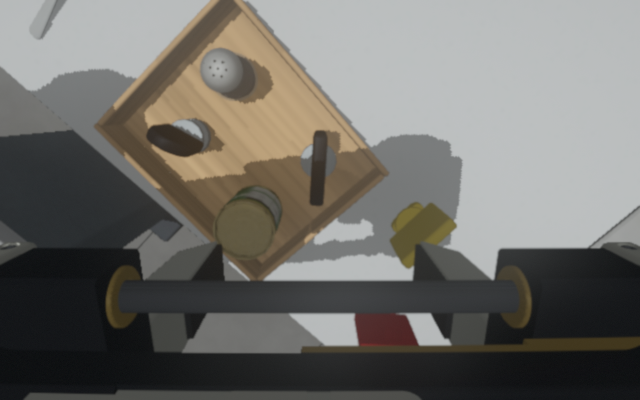

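The wide fin's top runs (320,132)–(318,205), with its collar at (317,160). The fit continues by masking the dark fin.

```bash
python3 - <<'E'
from h import *
im=cv2.imread('pics/w2.png'); c=load('w2')
cv2.imwrite('pics/w2c.png',cv2.resize(im[120:220,270:370],(600,600),interpolation=cv2.INTER_CUBIC))
E
```

```text
(no output)
```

View pics/w2c.png

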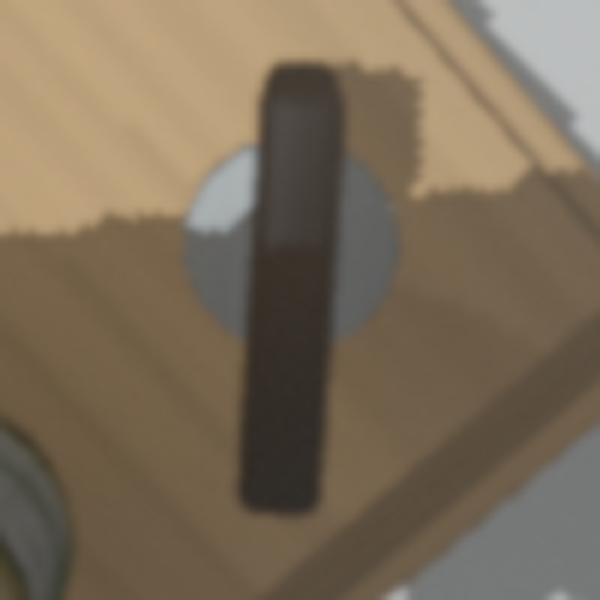

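```bash
python3 - <<'E'
from h import *
c=load('w2'); A=lambda u,v:(270+u/6-.4,120+v/6-.4)
b=P(c,A(280,510),.095)
for t in((304,65),(303,80),(303,97)):
    a=P(c,A(*t),.095); d=a-b; print(a,np.linalg.norm(d),np.degrees(np.arctan2(d[1],d[0])),(a+b)/2)
print('collar',P(c,A(291,243),.035),P(c,A(185,243),.035)-P(c,A(398,243),.035), c['xyz'])
E
```

```text
[ 0.50972907 -0.25467915  0.095     ] 0.06132971593364509 41.48351056888604 [ 0.48675661 -0.27499169  0.095     ]
[ 0.50824063 -0.25596145  0.095     ] 0.059365258227051645 41.50795028130119 [ 0.48601238 -0.27563284  0.095     ]
[ 0.50665353 -0.25752775  0.095     ] 0.0571388372361479 41.38647803858161 [ 0.48521883 -0.27641599  0.095     ]
collar [ 0.48551943 -0.27594617  0.035     ] [-0.02447872  0.02486213  0.        ] [ 0.52106502 -0.24174865  0.38467591]
```

Call:
step_arm([
  [[0.2,-0.01,0.3],0.03],
  [[0.39,-0.016,0.6],0.053],
  [[0.39,-0.016,1.0],0.053],
  [[0.39,-0.016,1.4],0.053],
  [[0.39,-0.016,1.8],0.053],
  [[0.39,-0.016,2.2],0.053],
  [[0.39,-0.016,2.5],0.053],
  [[0.39,-0.016,2.7],0.053],
  [[0.39,-0.016,2.84],0.053],
  [[0.39,-0.016,2.84],0.053],
], hand=144)

```text
time: 4.85
tool_pos: [0.4866, -0.2763, 0.0732]
tool_rot: [-3.141, 0.0, 0.723]
contact_force: [0.7, -0.3, 0.4]
opening: 0.0402
grip_force: 0.0
```

Call:
step_arm([
  [[0,0,0],0],
  [[0,0,0],0],
  [[0,0,0],0],
  [[0,0,0],0],
  [[0,0,0],0],
  [[0,0,0],0],
], hand=255, squeeze=25)

```text
time: 5.6
tool_pos: [0.487, -0.2765, 0.0735]
tool_rot: [3.141, -0.0, 0.723]
contact_force: [-0.3, 0.9, 3.2]
opening: 0.0116
grip_force: 25.0
```

Call:
step_arm([
  [[0,0,-0.2],0],
  [[0,0,-0.6],0],
  [[0,0,-1.1],0],
  [[0,0,-1.6],0],
  [[0,0,-2.0],0],
  [[0,0,-2.3],0],
  [[0,0,-2.5],0],
  [[0,0,-2.5],0],
])

```text
time: 6.6
tool_pos: [0.487, -0.2765, 0.2241]
tool_rot: [3.14, -0.0, 0.723]
contact_force: [-0.5, 0.9, -2.3]
opening: 0.0117
grip_force: 25.0
```

Call:
step_arm([
  [[0.15,-0.2,0],-0.02],
  [[0.5,-0.6,0],-0.06],
  [[1.0,-1.3,0],-0.12],
  [[1.6,-2.1,0],-0.18],
  [[2.3,-2.9,0],-0.25],
  [[2.9,-3.7,0],-0.3],
  [[3.5,-4.5,0],-0.37],
  [[4.1,-5.3,0],-0.43],
  [[4.6,-5.9,0],-0.49],
  [[5.0,-6.4,0],-0.5336],
])

```text
time: 7.85
tool_pos: [0.4561, 0.2124, 0.2225]
tool_rot: [-3.14, 0.001, 1.261]
contact_force: [0.6, -0.2, -1.4]
opening: 0.0115
grip_force: 25.0
```

Call:
step_arm([
  [[0.15,-0.05,0.2],0],
  [[0.289,-0.097,0.5],0],
  [[0.289,-0.097,0.9],0],
  [[0.289,-0.097,1.2],0],
  [[0.289,-0.097,1.5],0],
  [[0.289,-0.097,1.65],0],
  [[0.289,-0.097,1.65],0],
  [[0.289,-0.097,1.65],0],
])

```text
time: 8.85
tool_pos: [0.4579, 0.2283, 0.1248]
tool_rot: [3.141, -0.001, 1.256]
contact_force: [0.4, 0.6, -1.2]
opening: 0.0122
grip_force: 25.0
```

```bash
python3 - <<'E'
from h import *
snap('wrist','w3'); s=robot.observe(); print(s['tool_pos'],s['tool_rot'],s['qpos'])
snap('scene','s3')
a=cv2.imread('pics/w3.png')[100:330,200:440]; b=cv2.imread('pics/s3.png')[110:225,165:285]
cv2.imwrite('pics/m3.png',np.hstack([cv2.resize(a,(400,383),interpolation=cv2.INTER_CUBIC),cv2.resize(b,(400,383),interpolation=cv2.INTER_CUBIC)]))
E
```

```text
[0.45798652 0.2283462  0.12495568] [ 3.14058111e+00 -7.63985593e-04  1.25627623e+00] [3.12651608e-01 4.47500074e-01 1.72504822e+00 3.03018649e-05
 9.67776968e-01 6.27154924e-01]
```

View pics/m3.png

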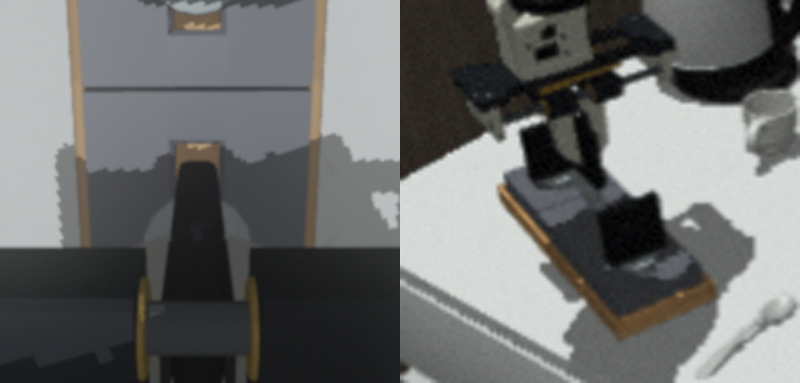

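The wrist crop shows the slot's far end (bevel at crop row 142, cols 170–223) directly ahead of the fin's end (cols 180–216 at row 165). I'll check the offsets numerically.

```bash
python3 - <<'E'
from h import *
c=load('w3'); A=lambda u,v:(200+u/1.667-.2,100+v/1.667-.2); s=np.array([.458,.2283]); th=1.2563
R=np.array([[np.cos(th),np.sin(th)],[np.sin(th),-np.cos(th)]])  # columns tool x,y -> rows below
X=np.array([np.cos(th),np.sin(th)]);Y=np.array([np.sin(th),-np.cos(th)])
for n,uv,z in[('bevL',A(170,142),.038),('bevR',A(223,142),.038),('joint',A(197,88.5),.038),('finL',A(180,166),.146),('finR',A(215,166),.146),('finbotL',A(176,166),.0865),('colL',A(143,240),.083),('colR',A(252,240),.083),('rimL',A(75,150),.038),('rimLo',A(72,80),.022),('rimRo',A(324,80),.022)]:
    p=P(c,uv,z)[:2]-s; print(n,(p@X*1000).round(1),(p@Y*1000).round(1))
E
```

```text
bevL 23.6 -11.1
bevR 23.6 9.6
joint 44.5 -0.6
finL 41.4 -4.2
finR 41.4 3.1
finbotL 26.2 -7.1
colL 0.2 -18.3
colR 0.2 17.5
rimL 20.4 -48.5
rimLo 46.0 -51.5
rimRo 46.0 51.3
```

Call:
step_arm([
  [[-0.01,0,0.1],0],
  [[-0.01,0,0.22],0],
  [[-0.01,0,0.33],0],
  [[-0.01,0,0.4],0],
  [[-0.01,0,0.45],0],
  [[-0.01,0,0.45],0],
])

```text
time: 9.7
tool_pos: [0.4574, 0.2277, 0.0971]
tool_rot: [-3.141, 0.0, 1.256]
contact_force: [-0.1, 0.9, -1.4]
opening: 0.0121
grip_force: 25.0
```

Call:
step_arm([
  [[0,0,0.06],0],
  [[0,0,0.12],0],
  [[0,0,0.17],0],
  [[0,0,0.21],0],
  [[0,0,0.24],0],
  [[0,0,0.25],0],
  [[0,0,0.25],0],
])

```text
time: 10.58
tool_pos: [0.4576, 0.2278, 0.0825]
tool_rot: [3.141, -0.0, 1.256]
contact_force: [-0.2, 0.8, -0.4]
opening: 0.0119
grip_force: 25.0
```

Call:
step_arm([
  [[0,0,0.01],0],
  [[0,0,0.02],0],
  [[0,0,0.02],0],
])

```text
time: 10.95
tool_pos: [0.4581, 0.228, 0.0825]
tool_rot: [3.14, -0.001, 1.256]
contact_force: [-1.3, -0.6, 11.3]
opening: 0.0119
grip_force: 25.0
```

Call:
step_arm([
  [[0,0,-0.012],0.05],
  [[0,0,-0.012],0.15],
  [[0,0,-0.012],0.3],
  [[0,0,-0.012],0.45],
  [[0,0,-0.012],0.6],
  [[0,0,-0.012],0.75],
  [[0,0,-0.012],0.8],
])

```text
time: 11.82
tool_pos: [0.458, 0.2278, 0.0825]
tool_rot: [3.141, -0.002, 0.454]
contact_force: [-0.7, -0.3, 3.9]
opening: 0.0121
grip_force: 25.0
```

Call:
step_arm([
  [[0,0,0],0.1],
  [[0,0,0],0.25],
  [[0,0,0],0.4],
  [[0,0,0],0.55],
  [[0,0,0],0.68],
  [[0,0,0],0.75],
  [[0,0,0],0.77],
  [[0,0,0],0.77],
])

```text
time: 12.82
tool_pos: [0.458, 0.2278, 0.0825]
tool_rot: [-3.141, -0.001, -0.313]
contact_force: [-0.0, -0.1, 5.0]
opening: 0.0114
grip_force: 25.0
```

Call:
step_arm([
  [[0,0,0],0],
  [[0,0,0],0],
  [[0,0,0],0],
  [[0,0,0],0],
  [[0,0,0],0],
], hand=140)

```text
time: 13.45
tool_pos: [0.4574, 0.2278, 0.0818]
tool_rot: [-3.142, 0.0, -0.314]
contact_force: [0.5, 0.4, -0.6]
opening: 0.0417
grip_force: 0.0
```

Call:
step_arm([
  [[0,0,-0.2],0],
  [[0,0,-0.5],0],
  [[0,0,-0.9],0],
  [[0,0,-1.4],0],
  [[0,0,-1.9],0],
  [[0,0,-2.3],0],
  [[0,0,-2.5],0],
  [[0,0,-2.5],0],
])

```text
time: 14.45
tool_pos: [0.4576, 0.2278, 0.2326]
tool_rot: [-3.141, -0.001, -0.314]
contact_force: [-0.8, 0.6, -0.4]
opening: 0.0412
grip_force: 0.0
```

```bash
python3 - <<'E'
from h import *
snap('wrist','w4'); print(robot.observe()['tool_pos'])
snap('scene','s4')
a=cv2.imread('pics/w4.png')[60:300,180:460]; b=cv2.imread('pics/s4.png')[110:290,165:405]
cv2.imwrite('pics/m4.png',np.hstack([cv2.resize(a,(400,343),interpolation=cv2.INTER_CUBIC),cv2.resize(b,(400,343),interpolation=cv2.INTER_CUBIC)]))
E
```

```text
[0.45721694 0.22767304 0.23164571]
```

View pics/m4.png

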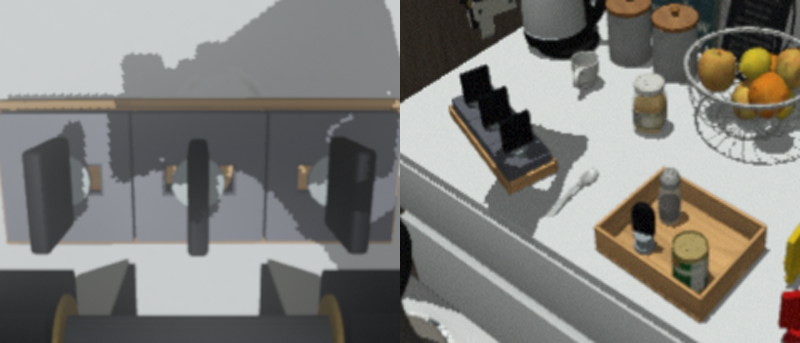

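The divider stands crosswise at crop (198,195), parallel to its two neighbours. Everything in the caddy is upright and in place.

```bash
python3 -c "
from cell import robot
print(robot.hand_in())"
```

```text
the job is handed in; nothing more can be done
None
```

The wide divider is in the empty middle socket with its collar on the plate, turned a quarter turn clockwise to stand crosswise and released; I saw nothing else disturbed, and the job is handed in (no verdict was returned).

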